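# Seat the microscope stage plate and set the sample on it

## Task

The white round glass plate has come out of the microscope stage. Push it across the stage with your fingertips until it drops into its round recess and lies flush, then push the red mounted sample across the stage until it stands in the middle of the white plate. Only push, never lift or tip the plate or the sample, and leave the green sample, the jar and the lens where they stand.

Things in the scene. Friction and masses are not known exactly. Their poses are not given: they have to be found in the camera images.
- stage: Low microscope stage, fixed to the bench: grey housing 310 x 390 mm (x by y) with a flat black top, 42 mm above the bench. Origin: centre of its underside, on the bench; z up. The round recess with a bright metal rim and floor is in the middle of the top. Two metal spring clips, 9 mm high, are fixed along the rear (+x) edge of the top; short knobs stick out 16 mm from its sides.
- recess (a point): Centre of the mouth of the round recess in the stage, level with the stage's top surface (42 mm above the bench). The recess is 83 mm in diameter and 6 mm deep, with a flat closed floor.
- plate: Loose white opal glass disc, 80 mm in diameter, 6 mm thick, about 75 g, flat on the stage top to one side of the recess (it may overhang the rim). Origin: centre of its underside, z up. It fits the recess with 1.5 mm play all round; seated, its top is flush with the stage top. One edge may stay hung up on the rim, tilting it 3 to 6 degrees, until nudged inwards from that side.
- sample: Loose mounted sample: upright red resin cylinder, 40 mm in diameter, 18 mm high, about 45 g, with a piece of metal set in its top face. It stands on the stage on the other side of the recess from the plate. Origin: centre of its underside.
- green_sample: A second mounted sample of the same size in green resin, standing near the middle of the stage's rear edge (the stage's +x side). Not to be touched. Origin: centre of its underside.
- jar: White jar with a red label, 58 mm in diameter, 75 mm high, standing on the bench beside the stage. Not to be touched. Origin: centre of its underside.
- lens: Black microscope objective with bright rings, 43 mm in diameter, 62 mm high, standing upright on the bench beside the stage. Not to be touched. Origin: centre of its underside.
Not all that is in view belongs to the job. Of the things that look like the sample, the middle-sized one is meant. Several things have the shape of the plate; the one meant has the colours described above.

How it is judged:
On the way, in this order (a step that is already met when the one before it is completed fails the run):
1. the plate lies flush in its recess while the red sample still stands clear of it on the stage (horizontal distance between plate and recess below 0.004 m and z of plate in the frame of stage below 0.0372 m and angle between plate's own z axis and vertical below 0.02 rad and horizontal distance between sample and recess above 0.055 m), for 0.2 s.
2. the red sample stands in the middle of the plate (horizontal distance between sample and plate below 0.012 m and angle between sample's own z axis and vertical below 0.05 rad), for 0.2 s.
At the end, for the whole second after the job is handed in: The white plate lies in the recess, centred within 4 mm, level within about 1 degree and flush within about 1 mm of the stage top; the red sample stands upright on it, its axis within 12 mm of the plate's centre; both at rest (all of step 2 and horizontal distance between plate and recess below 0.004 m and z of plate in the frame of stage below 0.0372 m and angle between plate's own z axis and vertical below 0.02 rad and z of sample in the frame of stage between 0.04 and 0.044 m and linear speed of each of plate, sample below 0.01 m/s); the robot touches nothing.
It fails at once if the plate is lifted (more than 8 mm off the stage top) or tipped up (z of plate in the frame of stage above 0.05 m or angle between plate's own z axis and vertical above 0.35 rad).
It fails at once if the red sample is lifted (more than 8 mm off the stage top) or tipped (z of sample in the frame of stage above 0.05 m or angle between sample's own z axis and vertical above 0.35 rad).
It fails at once if the plate or the red sample is pushed off the stage (z of any of plate, sample in the frame of stage below 0.03 m).
It fails at once if the green sample, the jar or the lens is moved by more than 10 mm (distance of any of green_sample, jar, lens from where it was at the start of the episode above 0.01 m).
It also fails if it takes over 64 s, if anything falls off the work surface, if the arm or the gripper's body presses on something with over 40 N, if the wrist force passes 120 N, or if a joint passes its speed limit or range.

## Robot

A 6-joint arm with a two-finger parallel gripper is mounted at the origin on the work surface. World frame = base frame: x ahead of the robot, y to its left, z up, the work surface at z = 0. Lengths are in m, angles in rad, forces in N, time in s.
With the tool pointing down it reaches from about 0.275 to 0.725 m from the base axis. Payload 5.6 kg.
Tool frame: the origin (TCP) lies midway between the tips of the shut fingers; the grasp point (between the pads) lies 19 mm behind it; z points along the fingers, y is the line along which they close (so a half turn about z gives the same grasp; the last joint's range is limited). The gripper opens to 85 mm and grips with 20 to 120 N. Pads are 22 mm wide; open, the fingers measure 114 mm over their backs; the gripper's body (76 mm by 85 mm) begins 54 mm behind the grasp point. The pads swing forward as they close: fully open they stand 13 mm farther back than shut.
Start: joints at [-0.862, 0.255, 0.108, 0, -1.424, -0.285], TCP at [0.226, -0.501, 0.231] pointing down, gripper open.
Joint ranges: [-2.95, 2.95], [-1.21, 1.97], [-1.09, 1.5], [-2.87, 1.71], [-2.94, -0.07], [-3.05, 3.05]. Speed limits (rad/s): [2.57, 2.57, 3.14, 3.14, 3.14, 3.14].

## Interface

Orientations are given as a unit quaternion [x, y, z, w].
In Python, from workcell import arm gives the robot as it stands.
- The arm moves only by the shell command python3 -m handwheel 'ROWS' [OPENING]. ROWS is JSON, a list of rows, each a list of 4 numbers: the shift along the tool's x, y, z in m, then the turn about the tool's z in rad. In form: [[tx, ty, tz, yaw], ...]. A call has exactly 5 rows; each row shifts and turns the commanded pose from where the row before left it, along the tool's axes as they then stand; what a row does not reach is not made up. A row lasts 1/8 s, in which the tool goes at most 62.5 mm and 10.7 degrees, less where a joint would pass 70% of its speed; a pose out of reach is approached as far as the arm can. A call is refused whole if a number of a shift passes 0.0625 or a number of a turn 0.188, either way. A call with a gripper value outside its range is refused whole. OPENING is the opening, from 0 (shut) to 1 (fully open), set as the call begins (- or left out, the last holds). The fingers move at their own pace and stop on an object; the grip force is fixed at half the most. Time passes only in rows, so rows that do not move let the fingers close, or fill a call up. It gives the time, the measured TCP pose, the force, the opening and the grip force at its end, in the units of the state.
- arm.state(): the state, without advancing time (a new reading comes with each control period).
- arm.get_image(name): name is "scene" or "side" or "wrist"; returns a dict with "color" (420x560x3 uint8, blue, green, red), "z_map" (420x560 float32, m along the optical axis (not along the pixel's ray), 0 where there is no reading), "fovy" (degrees; the focal length in pixels is half the picture's height over the tangent of half this angle, whatever the lens; pixels are square), "cx", "cy" (the principal point, pixels), "rvec" (rotation vector, rad) and "tvec" (3), from world to camera coordinates, as OpenCV has them. Camera axes: x right, y down, z forward; pixel columns grow to the right and rows downward; lengths in m; the calibration is good to about 2 mm. The wrist camera is an equidistant fisheye: a pixel r from the principal point sees the ray r / f radians off the axis. A picture is of the moment at which its call begins.
- arm.close_job(): hands the job in; it is judged then, once.
The state is a dict: "time_s": time; "q": joint angles; "joint_vel": joint speeds; "tau": joint torques, N m; "tcp_pos": TCP position; "ee_rot": TCP orientation; "ft_force": force on the tool from outside, world axes, zero at the start; "torque": the same for the moment, N m; "gripper_width": finger opening in m; "finger_force": force on a finger pad.
Only numpy, scipy, OpenCV 4.12 (cv2) and the standard library are available. Lean on these libraries where they do the work, as an engineer would, in place of code of your own. Each camera call takes 0.05 s, during which the arm holds its last target. There are 200 camera calls.

## Working session

There is one attempt and no reset: what is moved stays moved. The work goes in short steps, Python scripts to look and compute and a shell command to move; the robot and the scene stay as the last step left them, time stands still between calls to the robot, and variables do not carry over. Pictures are saved under pics/ and viewed, at most 10 in all, crops included, and the job is handed in when it is done.

```bash
mkdir -p pics; cat > h.py <<'E'
import numpy as np, cv2
from workcell import arm
def K(im):
    f=im["color"].shape[0]/2/np.tan(np.radians(im["fovy"])/2)
    return f,im["cx"],im["cy"]
def ray(im,u,v,fish=False):
    f,cx,cy=K(im); x,y=(u-cx)/f,(v-cy)/f
    if fish:
        r=np.hypot(x,y); s=np.sin(r)/max(r,1e-9); d=np.array([x*s,y*s,np.cos(r)])
    else: d=np.array([x,y,1.])
    R=cv2.Rodrigues(np.array(im["rvec"],float))[0]
    return -R.T@np.array(im["tvec"],float).ravel(), R.T@d
def onz(im,u,v,z,fish=False):
    o,d=ray(im,u,v,fish); return (o+d*(z-o[2])/d[2])
E
python3 - <<'E'
from h import *
s=arm.state(); print(s)
for n in("scene","side"):
    im=arm.get_image(n); cv2.imwrite(f"pics/{n}0.png",im["color"]); np.save(f"pics/{n}0.npy",im,allow_pickle=True); print(n,ray(im,im["cx"],im["cy"]))
E
```

```text
{'time_s': 0.0, 'q': array([-8.62439628e-01,  2.55777039e-01,  1.06994960e-01, -4.81562608e-04,
       -1.42391560e+00, -2.84586173e-01]), 'joint_vel': array([ 4.88130638e-04, -2.29852955e-03,  1.76896610e-04,  1.07840928e-03,
        5.62913924e-05, -1.63326021e-03]), 'tau': array([-1.43255827e-03, -3.86634958e+01,  2.37940192e+01,  5.36537915e+00,
       -6.22398176e-03,  6.53021658e-06]), 'tcp_pos': array([ 0.2259995 , -0.50086907,  0.23037513]), 'ee_rot': array([-2.10268600e-01,  9.77643164e-01,  9.49339766e-04, -2.43429674e-04]), 'ft_force': array([-0.61496444, -0.11606743, -0.6636404 ]), 'torque': array([-0.00110532,  0.0045641 , -0.03023841]), 'finger_force': 0.0, 'gripper_width': 0.08550558857419918}
scene (array([0.93781374, 0.50880613, 0.80209021]), array([-0.34712313, -0.55661627, -0.75477404]))
side (array([0.06798878, 0.62361721, 0.59766891]), array([ 0.56052416, -0.6439638 , -0.52069501]))
```

View pics/scene0.png

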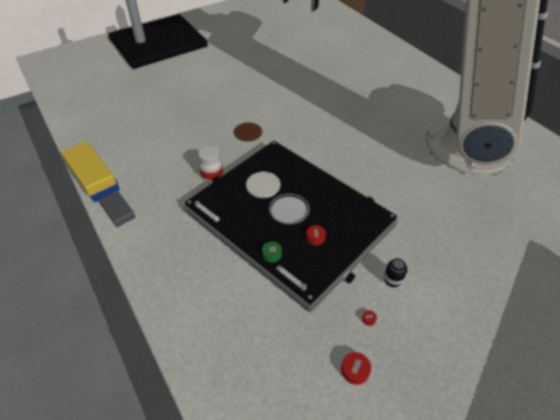

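View pics/side0.png

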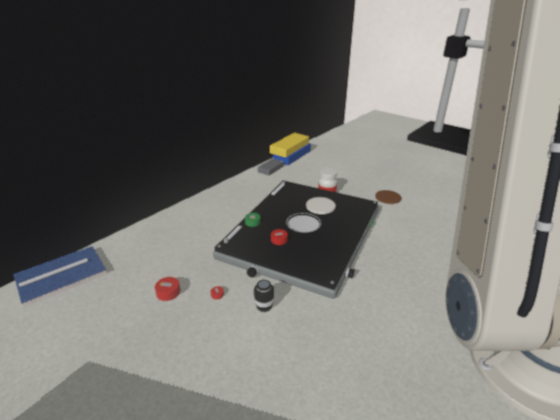

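The scene view shows the plate at (263,185), the recess at (289,209), the red sample at (316,235) and the green one at (272,251). The side view shows the plate at (320,205), the recess at (304,223) and the red sample at (279,237). Next I measure positions.

```bash
python3 - <<'E'
from h import *
def blob(m,seed):
    n,l,st,c=cv2.connectedComponentsWithStats(m.astype(np.uint8))
    best=min(range(1,n),key=lambda i:np.hypot(*(c[i]-seed)) if st[i,4]>25 else 1e9)
    cs,_=cv2.findContours((l==best).astype(np.uint8),0,2)
    return np.vstack(cs)[:,0]
S={"scene":dict(plate=(263,185),recess=(289,209),red=(316,235),green=(272,251)),"side":dict(plate=(320,205),recess=(304,223),red=(279,237),green=(253,219))}
for n in S:
    im=np.load(f"pics/{n}0.npy",allow_pickle=True).item(); b=im["color"].astype(int); B,G,R=b[...,0],b[...,1],b[...,2]
    M=dict(plate=b.min(2)>95,recess=b.min(2)>95,red=R>2*np.maximum(G,B)+20,green=(G>1.4*R)&(G>40))
    for k,z in(("plate",.048),("recess",.042),("red",.051),("green",.051)):
        c=blob(M[k],S[n][k]); P=np.array([onz(im,*p,z)[:2] for p in c]);(x,y),r=cv2.minEnclosingCircle(P.astype(np.float32))
        zm=im["z_map"][S[n][k][1],S[n][k][0]]; o,d=ray(im,*S[n][k]); 
        print(n,k,np.round((x,y,r),4),"px bbox",c.min(0),c.max(0),"z",round((o+d*zm)[2],4))
    # stage corners
    m=(b.max(2)<45).astype(np.uint8); n2,l,st,cc=cv2.connectedComponentsWithStats(m); i=l[S[n]["recess"][1]+25,S[n]["recess"][0]]
    if i: 
        cs,_=cv2.findContours((l==i).astype(np.uint8),0,2); q=cv2.boxPoints(cv2.minAreaRect(np.array([onz(im,*p,.042)[:2] for p in cs[0][:,0]],np.float32))); print(np.round(q,3).tolist(),i,st[i])
E
```

```text
scene plate [ 0.5683 -0.1308  0.0426] px bbox [246 172] [279 197] z 0.0489
scene recess [ 0.5567 -0.037   0.0408] px bbox [271 197] [306 222] z 0.0338
scene red [0.551  0.0613 0.0286] px bbox [306 225] [325 245] z 0.0632
scene green [0.6549 0.0473 0.0273] px bbox [262 241] [281 262] z 0.0593
[[0.35899999737739563, 0.1080000028014183], [0.4580000042915344, -0.2680000066757202], [0.7540000081062317, -0.1889999955892563], [0.6549999713897705, 0.1860000044107437]] 8 [  186   143   209   161 14170]
side plate [ 0.5666 -0.1314  0.0469] px bbox [306 197] [335 214] z 0.0471
side recess [ 0.5545 -0.0377  0.0434] px bbox [287 215] [320 232] z 0.0358
side red [0.5572 0.0589 0.0317] px bbox [271 229] [287 244] z 0.0593
side green [0.6593 0.0451 0.0341] px bbox [244 212] [260 226] z 0.0604
[[0.3619999885559082, 0.11100000143051147], [0.4580000042915344, -0.25099998712539673], [0.7409999966621399, -0.17599999904632568], [0.6449999809265137, 0.1860000044107437]] 14 [ 244  183  132  100 7047]
```

```bash
cat >> h.py <<'E'
from scipy.spatial.transform import Rotation as Rn
def to(p):
    s=arm.state(); R=Rn.from_quat(s["ee_rot"]).as_matrix()
    x=R[:,0]; print("t",round(s["time_s"],2),"tcp",np.round(s["tcp_pos"],4),"xang",round(np.degrees(np.arctan2(x[1],x[0])),2),"F",np.round(s["ft_force"],1),"w",round(s["gripper_width"],4),"tool shift mm",np.round(1e3*R.T@(np.array(p)-s["tcp_pos"]),1))
E
python3 -m handwheel '[[0,0,0,-0.18],[0,0,0,-0.18],[0,0,0,-0.18],[0,0,0,-0.18],[0,0,0,-0.18]]' 0.47
python3 -m handwheel '[[0,0,0,-0.18],[0,0,0,-0.18],[0,0,0,0],[0,0,0,0],[0,0,0,0]]'
python3 - <<'E'
from h import *
im=np.load("pics/scene0.npy",allow_pickle=True).item()
print("jar",onz(im,210,179,0),"lens",onz(im,396,283,0))
to([.575,-.205,.15])
E
```

```text
time_s: 0.72
tcp_pos: [0.2261, -0.501, 0.2307]
ee_rot: [-0.617, 0.787, 0.001, 0.0]
ft_force: [-0.9, 1.2, 0.2]
gripper_width: 0.0402
finger_force: 0.0
time_s: 1.35
tcp_pos: [0.2262, -0.5013, 0.2312]
ee_rot: [0.745, -0.667, -0.0, -0.0]
ft_force: [-0.6, -0.2, -0.1]
gripper_width: 0.0401
finger_force: 0.0
jar [ 6.48813485e-01 -2.58779898e-01 -1.11022302e-16] lens [0.45823328 0.22342564 0.        ]
t 1.35 tcp [ 0.2262 -0.5013  0.2312] xang -83.64 F [-0.6 -0.2 -0.1] w 0.0401 tool shift mm [-255.8 -379.5   81.2]
```

```bash

python3 -m handwheel '[[-0.0256,-0.038,0,0],[-0.0256,-0.038,0,0],[-0.0256,-0.038,0,0],[-0.0256,-0.038,0,0],[-0.0256,-0.038,0,0]]' >/dev/null
python3 -m handwheel '[[-0.0256,-0.038,0,0],[-0.0256,-0.038,0,0],[-0.0256,-0.038,0,0],[-0.0256,-0.038,0,0],[-0.0256,-0.038,0,0]]' >/dev/null
python3 -m handwheel '[[0,0,0.02,0],[0,0,0.02,0],[0,0,0.02,0],[0,0,0.02,0],[0,0,0,0]]' >/dev/null
python3 - <<'E'
from h import *
im=arm.get_image("wrist"); cv2.imwrite("pics/w1.png",im["color"]); np.save("pics/w1.npy",im,allow_pickle=True)
to([.575,-.2,.06])
E
```

```text
t 3.27 tcp [ 0.5747 -0.2042  0.1511] xang -83.57 F [ 0.1 -0.3  0.1] w 0.0399 tool shift mm [-4.1 -0.9 91.1]
```

View pics/w1.png

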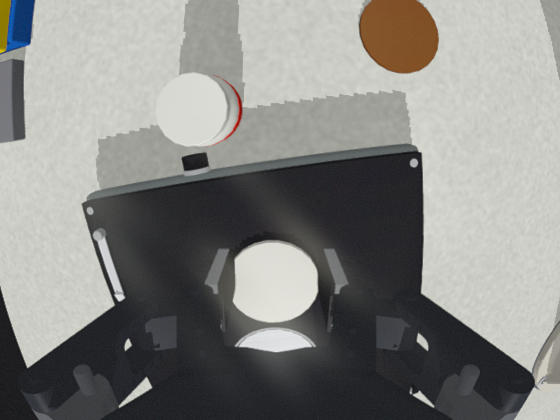

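The wrist view shows the plate at (275,281), the recess edge at (275,340), the jar at (193,108), and the fingertips at (215,270) and (337,270).

```bash
python3 - <<'E'
from h import *
im=np.load("pics/w1.npy",allow_pickle=True).item(); b=im["color"]
m=(b.min(2)>130).astype(np.uint8); n,l,st,c=cv2.connectedComponentsWithStats(m)
for seed in((275,281),(275,342),(193,108)):
    i=l[seed[1],seed[0]]; cs,_=cv2.findContours((l==i).astype(np.uint8),0,2)
    for z in(.048,.042,.075):
        P=np.array([onz(im,*p,z,True)[:2] for p in cs[0][:,0]],np.float32); print(seed,z,np.round(cv2.minEnclosingCircle(P)[0],4),round(cv2.minEnclosingCircle(P)[1],4),np.round(P.mean(0),4),st[i])
o,d=ray(im,im["cx"],im["cy"]); print(o,d)
E
```

```text
(275, 281) 0.048 [ 0.569  -0.1362] 0.0408 [ 0.5651 -0.1353] [ 233  241   85   82 5716]
(275, 281) 0.042 [ 0.5687 -0.1328] 0.0418 [ 0.5647 -0.1319] [ 233  241   85   82 5716]
(275, 281) 0.075 [ 0.5704 -0.1514] 0.0363 [ 0.5669 -0.1506] [ 233  241   85   82 5716]
(275, 342) 0.048 [ 0.5587 -0.0674] 0.0385 [ 0.5572 -0.0759] [ 235  327   81   25 1361]
(275, 342) 0.042 [ 0.5581 -0.0623] 0.0394 [ 0.5565 -0.071 ] [ 235  327   81   25 1361]
(275, 342) 0.075 [ 0.5613 -0.0902] 0.0342 [ 0.5599 -0.0978] [ 235  327   81   25 1361]
(193, 108) 0.048 [ 0.5489 -0.1446] 0.394 [ 0.6031 -0.1781] [     0      0    560    373 123129]
(193, 108) 0.042 [ 0.5481 -0.1415] 0.4037 [ 0.6036 -0.1757] [     0      0    560    373 123129]
(193, 108) 0.075 [ 0.5525 -0.159 ] 0.3503 [ 0.6007 -0.1887] [     0      0    560    373 123129]
[ 0.5819162  -0.27378188  0.29148868] [-0.0343973   0.27473284 -0.96090514]
```

```bash

python3 -m handwheel '[[0,-0.002,0.026,0],[0,0,0.026,0],[0,0,0.026,0],[0,0,0.026,0],[0,0,0,0]]'
python3 -m handwheel '[[0,0,0.002,0],[0,0,0.001,0],[0,0,0.001,0],[0,0,0,0],[0,0,0,0]]'
python3 -m handwheel '[[0,0,0.001,0],[0,0,0.001,0],[0,0,0,0],[0,0,0,0],[0,0,0,0]]'
```

```text
time_s: 3.9
tcp_pos: [0.5761, -0.2038, 0.0465]
ee_rot: [0.746, -0.666, -0.001, 0.001]
ft_force: [-0.4, 0.5, 1.2]
gripper_width: 0.04
finger_force: 0.0
time_s: 4.53
tcp_pos: [0.5769, -0.2039, 0.0434]
ee_rot: [0.746, -0.666, 0.0, -0.0]
ft_force: [0.0, 0.3, -0.8]
gripper_width: 0.0406
finger_force: 0.0
time_s: 5.15
tcp_pos: [0.5769, -0.2039, 0.0413]
ee_rot: [0.746, -0.666, 0.0, -0.0]
ft_force: [0.2, 0.2, -0.1]
gripper_width: 0.0399
finger_force: 0.0
```

```bash

python3 -m handwheel '[[0,0,0.001,0],[0,0,0.001,0],[0,0,0,0],[0,0,0,0],[0,0,0,0]]'|grep -E "tcp|ft"
python3 -m handwheel '[[0,0,0.001,0],[0,0,0.001,0],[0,0,0,0],[0,0,0,0],[0,0,0,0]]'|grep -E "tcp|ft"
```

```text
tcp_pos: [0.577, -0.2039, 0.0406]
ft_force: [-2.7, 2.1, 6.7]
tcp_pos: [0.5771, -0.204, 0.0405]
ft_force: [-6.6, 4.5, 18.8]
```

```bash

python3 -m handwheel '[[0,0,-0.003,0],[0,0,-0.002,0],[-0.006,0,0,0],[-0.006,0,0,0],[-0.006,0,0,0]]'|grep -E "tcp|ft"
python3 -m handwheel '[[-0.008,0,0,0],[-0.008,0,0,0],[-0.008,0,0,0],[-0.008,0,0,0],[-0.008,0,0,0]]'|grep -E "tcp|ft"
python3 -m handwheel '[[-0.008,0,0,0],[-0.008,0,0,0],[-0.008,0,0,0],[-0.008,0,0,0],[0,0,0,0]]'|grep -E "tcp|ft"
python3 - <<'E'
from h import *
im=arm.get_image("wrist"); cv2.imwrite("pics/w2.png",im["color"]); np.save("pics/w2.npy",im,allow_pickle=True)
im=arm.get_image("scene");np.save("pics/scene2.npy",im,allow_pickle=True)
cv2.imwrite("pics/mix2.png",np.vstack([cv2.imread("pics/w2.png")[200:],cv2.resize(im["color"][140:290,170:430],(560,323))]))
to([.5615,-.083,.0427])
E
```

```text
tcp_pos: [0.5747, -0.1854, 0.042]
ft_force: [-0.2, -0.9, 0.3]
tcp_pos: [0.5703, -0.1457, 0.0423]
ft_force: [0.2, -0.9, 0.2]
tcp_pos: [0.5667, -0.1139, 0.0424]
ft_force: [-0.2, -1.1, -0.1]
t 8.38 tcp [ 0.5668 -0.1144  0.0423] xang -83.51 F [-0.3  0.9 -0.4] w 0.04 tool shift mm [-31.8   1.7  -0.4]
```

View pics/mix2.png

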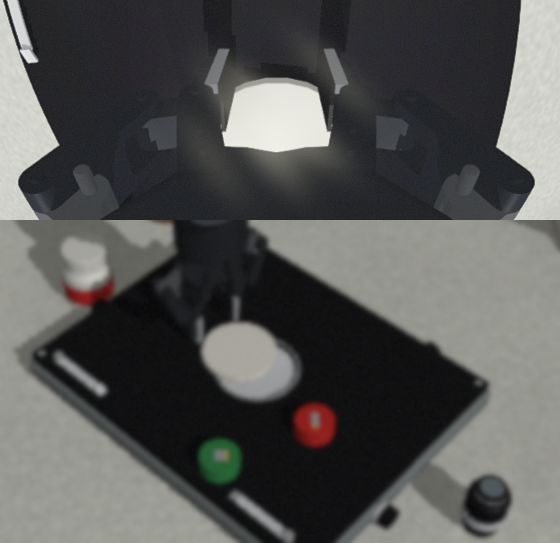

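The plate is cradled between the fingers and overlaps the recess: in the scene crop, the plate is at (238,350) and the recess at (258,370). I keep pushing slowly.

```bash

python3 -m handwheel '[[-0.005,0.0003,0,0],[-0.005,0.0003,0,0],[-0.005,0.0003,0,0],[-0.005,0.0003,0,0],[-0.003,0.0003,0,0]]'|grep -E "tcp|ft"
python3 -m handwheel '[[-0.003,0,0,0],[-0.003,0,0,0],[-0.002,0,0,0],[0,0,0,0],[0,0,0,0]]'|grep -E "tcp|ft"
python3 - <<'E'
from h import *
a=arm.get_image("wrist"); im=arm.get_image("scene");np.save("pics/scene3.npy",im,allow_pickle=True)
cv2.imwrite("pics/mix3.png",np.vstack([a["color"][200:],cv2.resize(im["color"][140:290,170:430],(560,323),interpolation=2)]))
E
```

```text
tcp_pos: [0.5627, -0.0915, 0.0424]
ft_force: [0.6, -0.6, 0.5]
tcp_pos: [0.5618, -0.0839, 0.0423]
ft_force: [-0.3, -0.6, -0.7]
```

View pics/mix3.png

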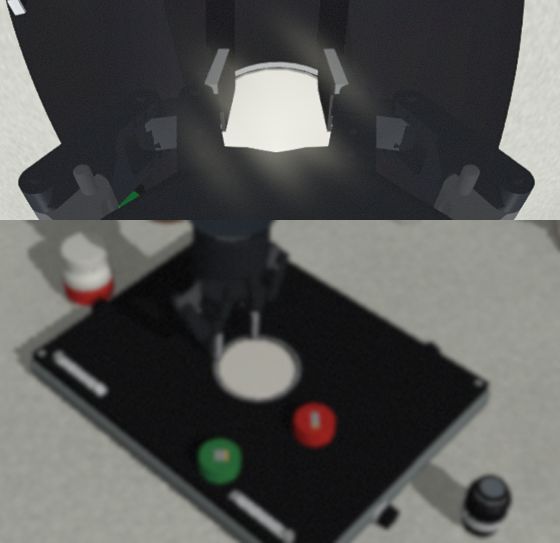

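The plate appears seated at (258,370) in the crop. I raise the gripper and check its tilt and height with depth.

```bash

python3 -m handwheel '[[0.003,0,-0.005,0],[0,0,-0.025,0],[0,0,-0.04,0],[0,0,-0.04,0],[0,0,0,0]]' 0.28|grep -E "tcp|ft"
cat > m.py <<'E'
from h import *
def comp(im,m,z,near,fish):
    n,l,st,c=cv2.connectedComponentsWithStats(m.astype(np.uint8)); r=None
    for i in range(1,n):
        if st[i,4]<60: continue
        cs,_=cv2.findContours((l==i).astype(np.uint8),0,2); P=np.array([onz(im,*p,z,fish)[:2] for p in cs[0][:,0]],np.float32)
        (x,y),R=cv2.minEnclosingCircle(P)
        if np.hypot(x-near[0],y-near[1])<.05 and R<.06: print("   c",np.round((x,y,R),4),st[i].tolist()); r=l==i
    return r
for n in("wrist","scene"):
    im=arm.get_image(n); b=im["color"].astype(int); f=n=="wrist"; print(n)
    pm=comp(im,b.min(2)>(130 if f else 110),.042,(.556,-.038),f)
    B,G,R=b[...,0],b[...,1],b[...,2]; comp(im,R>2*np.maximum(G,B)+20,.052,(.555,.055),f)
    if pm is not None:
        v,u=np.nonzero(cv2.erode(pm.astype(np.uint8),np.ones((5,5)))); P=[]
        for a,c in zip(u,v):
            o,d=ray(im,a,c,f); Rz=cv2.Rodrigues(np.array(im["rvec"],float))[0][2]@d; P.append(o+d/Rz*im["z_map"][c,a])
        P=np.array(P); A=np.c_[P[:,:2]-P[:,:2].mean(0),np.ones(len(P))]; k=np.linalg.lstsq(A,P[:,2],rcond=None)[0]; print("   plane z,slopes",np.round(k[[2,0,1]],4),len(P))
    cv2.imwrite(f"pics/m_{n}.png",im["color"])
E
python3 m.py
```

```text
tcp_pos: [0.5644, -0.0872, 0.1566]
ft_force: [0.8, 0.3, -0.5]
wrist
   c [ 0.5559 -0.0417  0.045 ] [229, 206, 104, 89, 5611]
   c [ 0.555  -0.0042  0.0226] [252, 290, 50, 11, 131]
   c [0.5545 0.0505 0.0193] [251, 330, 40, 22, 678]Traceback (most recent call last):
  File "m.py", line 18, in <module>
    P=np.array(P); A=np.c_[P[:,:2]-P[:,:2].mean(0),np.ones(len(P))]; k=np.linalg.lstsq(A,P[:,2],rcond=None)[0]; print("   plane z,slopes",np.round(k[[2,0,1]],4),len(P))
                           ~^^^^^^
IndexError: too many indices for array: array is 1-dimensional, but 2 were indexed
```

```bash
sed -i 's/; r=l==i$/; r=l==i if r is None or r.sum()<st[i,4] else r/' m.py; python3 m.py
python3 -c "
import cv2;a=cv2.imread('pics/m_wrist.png')[180:360,180:380];cv2.imwrite('pics/w4.png',cv2.resize(a,(660,594),interpolation=2))"
```

```text
wrist
   c [ 0.556  -0.0432  0.0448] [227, 206, 104, 89, 5646]
   c [ 0.5537 -0.0035  0.0228] [251, 292, 51, 9, 136]
   c [0.5547 0.05   0.0192] [249, 331, 40, 21, 646]
   plane z,slopes [ 0.0422  0.0226 -0.1833] 4308
scene
   c [ 0.557  -0.0392  0.0421] [271, 196, 36, 27, 775]
   c [0.5523 0.0612 0.028 ] [306, 225, 20, 21, 312]
   plane z,slopes [0.0442 0.4972 0.6761] 539
```

View pics/w4.png

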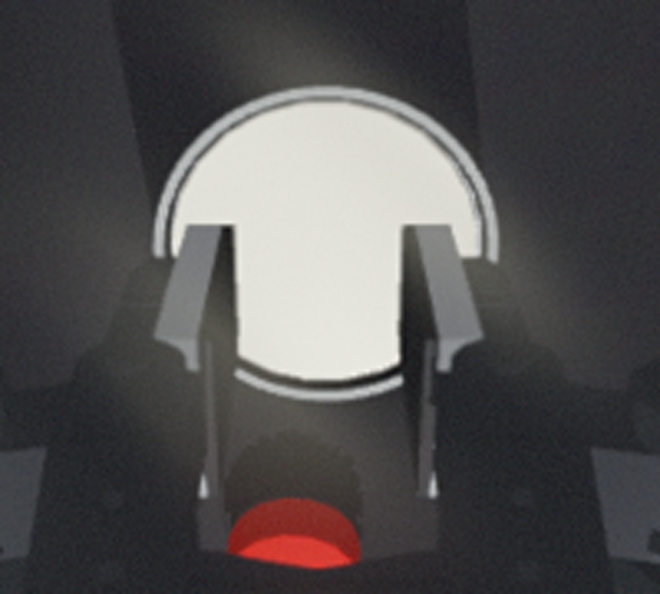

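The plate is inside the rim, but the dark gap is wider at the +y side, (320,385), than at the top, so its -y edge may be hung up. I'll measure the tilt without bias.

```bash
sed -i 's/A=np.c_\[P\[:,:2\]-P\[:,:2\].mean(0),/Q=np.array([onz(im,a,c,.042,f)[:2] for a,c in zip(u,v)]); A=np.c_[Q-Q.mean(0),/' m.py; python3 m.py
```

```text
wrist
   c [ 0.5562 -0.0429  0.0447] [224, 207, 105, 89, 5693]
   c [ 0.5517 -0.0033  0.0226] [251, 294, 51, 9, 145]
   c [0.5548 0.0489 0.0189] [247, 332, 40, 20, 592]
   plane z,slopes [0.042  0.0031 0.0116] 4338
scene
   c [ 0.5549 -0.0385  0.0419] [271, 195, 36, 28, 775]
   c [0.5523 0.0612 0.028 ] [306, 225, 20, 21, 314]
   plane z,slopes [ 0.0471 -0.1468 -0.2621] 538
```

```bash

python3 -m handwheel '[[-0.04,0,0,-0.0],[-0.04,0,0,0],[-0.04,0,0,0],[-0.04,-0.006,0,0],[-0.04,-0.007,0,0]]' |grep -E "tcp|ft"
python3 -m handwheel '[[0,0,0,0],[0,0,0,0],[0,0,0,0],[0,0,0,0],[0,0,0,0]]' |grep -E "tcp|ft"
cat > m2.py <<'E'
from h import *
im=arm.get_image("wrist"); b=im["color"].astype(int); B,G,R=b[...,0],b[...,1],b[...,2]; cv2.imwrite("pics/w5.png",im["color"])
def pts(m):
    v,u=np.nonzero(m); Rz=cv2.Rodrigues(np.array(im["rvec"],float))[0][2]; P=[]
    for a,c in zip(u,v):
        o,d=ray(im,a,c,True); P.append(np.r_[onz(im,a,c,.042,True)[:2],o+d/(Rz@d)*im["z_map"][c,a]])
    return np.array(P)
cands={"white":(b.min(2)>150),"dark":(b.max(2)<60)}
for k,m in cands.items():
    P=pts(cv2.erode(m.astype(np.uint8),np.ones((5,5)))); dd=np.hypot(P[:,0]-.556,P[:,1]+.038); 
    P=P[(dd<.037) if k=="white" else (dd<.13)&(dd>.05)&(P[:,1]<.0)&(abs(P[:,4]-.042)<.006)]
    A=np.c_[P[:,:2]-[.556,-.038],np.ones(len(P))]; k2=np.linalg.lstsq(A,P[:,4],rcond=None)[0]; print(k,"z,slopes",np.round(k2[[2,0,1]],4),len(P))
n,l,st,c=cv2.connectedComponentsWithStats((R>2*np.maximum(G,B)+20).astype(np.uint8))
for i in range(1,n):
    if st[i,4]>100:
        P=pts(l==i); T=P[(abs(P[:,4]-.060)<.003)]; print("red",st[i].tolist(),"top mean",np.round(T[:,2:].mean(0),4) if len(T) else 0,np.round(np.ptp(T[:,2:4],axis=0),4) if len(T) else 0)
        cs,_=cv2.findContours((l==i).astype(np.uint8),0,2); print(cv2.minEnclosingCircle(np.array([onz(im,*p,.06,True)[:2] for p in cs[0][:,0]],np.float32)))
to([.556,.115,.06])
E
python3 m2.py
```

```text
tcp_pos: [0.5519, 0.1145, 0.1515]
ft_force: [1.2, 0.7, 0.1]
tcp_pos: [0.5525, 0.1129, 0.1523]
ft_force: [0.0, 0.3, 0.3]
white z,slopes [ 0.0425  0.007  -0.0089] 4951
dark z,slopes [ 0.0413 -0.0001  0.0009] 13129
red [254, 112, 56, 55, 2111] top mean [0.5541 0.0579 0.0593] [0.0394 0.0389]
((0.5543730854988098, 0.0583668015897274), 0.020261313766241074)
red [243, 315, 21, 20, 220] top mean 0 0
((0.561787486076355, 0.2184995859861374), 0.011192203499376774)
red [166, 357, 21, 20, 136] top mean 0 0
((0.6330312490463257, 0.28638535737991333), 0.019733626395463943)
t 11.9 tcp [0.5525 0.113  0.1523] xang -83.56 F [-0.6  0.  -0.7] w 0.0238 tool shift mm [-1.6 -3.7 92.3]
```

View pics/w5.png

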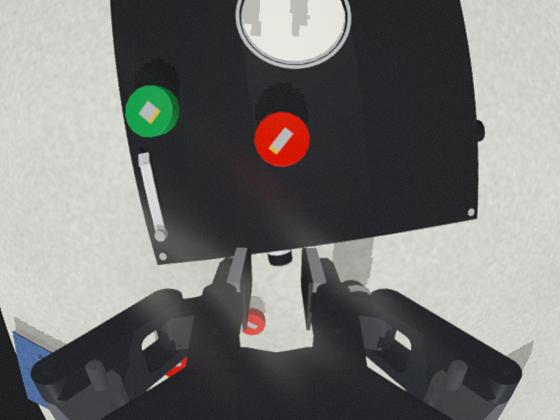

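The red sample is at (282,139) and the seated plate at (293,15); the plate is level within noise. I turn the tool, descend behind the sample and push it.

```bash

python3 -m handwheel '[[0,-0.001,0.02,0.097],[0,0,0.03,0],[0,0,0.03,0],[0,0,0.022,0],[0,0,0.004,0]]' |grep -E "tcp|ft"
python3 -m handwheel '[[0,0,0,0],[0.004,0,0,0],[0.006,0,0,0],[0.006,0,0,0],[0.004,0,0,0]]' |grep -E "tcp|ft"
python3 - <<'E'
from h import *
to([.556,-.0115,.046])
E
```

```text
tcp_pos: [0.5525, 0.1129, 0.0449]
ft_force: [0.3, 0.1, -0.2]
tcp_pos: [0.5538, 0.093, 0.0465]
ft_force: [0.5, 0.1, 0.2]
t 13.15 tcp [0.5538 0.093  0.0465] xang -89.11 F [0.5 0.1 0.2] w 0.024 tool shift mm [104.5  -0.6   0.5]
```

```bash

python3 -m handwheel '[[0.005,0,0,0],[0.006,0,0,0],[0.006,0,0,0],[0.006,0,0,0],[0.006,0,0,0]]' |grep -E "tcp|ft"
python3 -m handwheel '[[0.006,0,0,0],[0.006,0,0,0],[0.006,0,0,0],[0.006,0,0,0],[0.003,0,0,0]]' |grep -E "tcp|ft"
python3 m2.py
python3 -c "
import cv2;cv2.imwrite('pics/w6.png',cv2.imread('pics/w5.png')[0:400,100:480])"
```

```text
tcp_pos: [0.5543, 0.0641, 0.0463]
ft_force: [-0.2, -0.2, -0.2]
tcp_pos: [0.5547, 0.0371, 0.0463]
ft_force: [-0.3, 0.3, 0.1]
white z,slopes [ 0.042  -0.0032  0.0017] 19386
dark z,slopes [ 0.0413 -0.      0.001 ] 53709
red [229, 170, 95, 94, 6148] top mean [0.5547 0.0084 0.0593] [0.0393 0.0399]
((0.554731547832489, 0.008429013192653656), 0.02089240774512291)
t 14.45 tcp [0.5546 0.0369 0.0463] xang -89.1 F [ 0.2  0.1 -0.4] w 0.024 tool shift mm [-78.1  -2.6 -13.7]
```

View pics/w6.png

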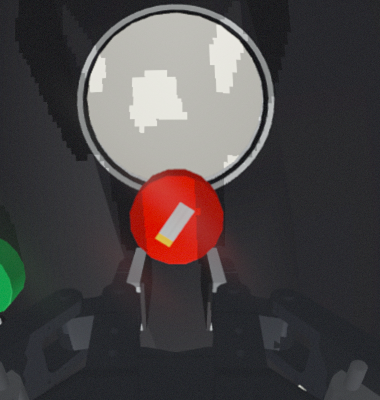

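The red sample is cradled at the recess rim, at (177,216), with the plate centred at (175,98). About 47 mm remain.

```bash

python3 -m handwheel '[[0.005,0,0,0],[0.005,0,0,0],[0.005,0,0,0],[0.005,0,0,0],[0.006,0,0,0]]' |grep -E "tcp|ft"
python3 -m handwheel '[[0.006,0,0,0],[0.005,0,0,0],[0.005,0,0,0],[0.003,0,0,0],[0.002,0,0,0]]' |grep -E "tcp|ft"
python3 -m handwheel '[[0,0,0,0],[-0.005,0,0,0],[-0.015,0,0,0],[-0.02,0,0,0],[-0.02,0,0,0]]' |grep -E "tcp|ft"
python3 m2.py
python3 -c "
import cv2;cv2.imwrite('pics/w7.png',cv2.imread('pics/w5.png')[0:400,100:480])"
```

```text
tcp_pos: [0.5551, 0.0112, 0.0463]
ft_force: [0.7, -0.5, -0.4]
tcp_pos: [0.5554, -0.0097, 0.0463]
ft_force: [0.0, -0.0, 1.0]
tcp_pos: [0.5544, 0.0524, 0.0463]
ft_force: [-0.1, -0.5, -0.6]
white z,slopes [ 0.0417 -0.0013 -0.0035] 11658
dark z,slopes [ 0.0413 -0.0001  0.0007] 44237
red [228, 23, 98, 94, 6397] top mean [ 0.5554 -0.037   0.0593] [0.0385 0.0385]
((0.555447518825531, -0.03701624646782875), 0.01944766193628311)
t 16.38 tcp [0.5547 0.0543 0.0464] xang -88.97 F [ 0.   2.5 -0.4] w 0.0241 tool shift mm [-60.7  -2.4 -13.6]
```

View pics/w7.png

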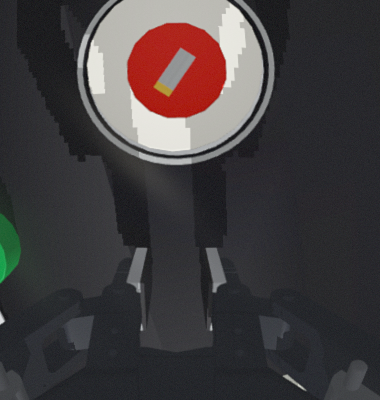

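The red sample at (177,70) stands in the middle of the level plate, and the fingers are clear. I raise the gripper and hand in.

```bash

python3 -m handwheel '[[0,0,-0.02,0],[0,0,-0.02,0],[0,0,-0.02,0],[0,0,0,0],[0,0,0,0]]' |grep -E "tcp|ft"
python3 -c "
from workcell import arm
print(arm.close_job())"
```

```text
tcp_pos: [0.5539, 0.0511, 0.1055]
ft_force: [-0.9, 0.2, 0.3]
the job is handed in; nothing more can be done
None
```

I handed the job in with the white plate flush in its recess and the red sample about 2 mm from the plate's centre by the last wrist camera measurement; the close-out gave no verdict.

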